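Roll the gas sample cylinder into its V cradle

ROBOT

A 6-joint arm with a two-finger parallel gripper is mounted at the origin on the work surface. World frame = base frame: x ahead of the robot, y to its left, z up, the work surface at z = 0. Lengths are in m, angles in degrees, forces in N, time in s.
With the tool pointing down it reaches from about 0.25 to 0.8 m from the base axis. Payload 3.9 kg.
Tool frame: the origin (TCP) lies between the finger pads; the fingertips stand 17 mm ahead of it and the grasp point (between the pads) lies 2 mm behind it; z points along the fingers, y is the line along which they close (so a half turn about z gives the same grasp; the last joint's range is limited). The gripper opens to 85 mm and grips with 20 to 120 N. Pads are 22 mm wide; open, the fingers measure 114 mm over their backs; the gripper's body (76 mm by 85 mm) begins 54 mm behind the grasp point. The pads swing forward as they close: fully open they stand 13 mm farther back than shut.
Start: joints at [67.036, 14.897, -7.913, 67.191, 0, 90], TCP at [0.205, 0.483, 0.217] pointing down, gripper open.
Joint ranges: [-159.42, 159.42], [-47.68, 98.78], [-73.54, 78.23], [-108.79, 121.32], [-90, 84.71], [-180, 180]. Speed limits (degrees/s): [147.25, 147.25, 180, 180, 180, 180].

INTERFACE

Orientations are given as a 3x3 rotation matrix whose columns are the frame's x, y, z axes.
In Python, from cell import r gives the robot as it stands.
- The arm moves only by the shell command python3 -m jog 'ROWS' [FORCE]. ROWS is a JSON object of lists of equal length, an entry for each row: "dp": the shift along the tool's x, y, z in mm, a list of three; "turn": the turn about the tool's z in rad; "grip": the gripper command: -1 is fully open, 1 is shut, values between are in proportion. In form: {"dp": [[dx, dy, dz], ...], "turn": [turn, ...], "grip": [grip, ...]}. A call has 1 to 12 rows; each row is the pose to reach, as a shift and turn from the pose commanded when the call began, along the tool's axes at that moment; what a row does not reach only later rows make up. A row lasts 1/8 s, in which the tool goes at most 62.5 mm and 10.7 degrees, less where a joint would pass 70% of its speed; a pose out of reach is approached as far as the arm can. A call with a gripper value outside its range is refused whole. The fingers move at their own pace and stop on an object; FORCE is the grip in N (left out, the last holds). Time passes only in rows, so rows that repeat a pose let the fingers close. It gives the time, the measured TCP pose, the force, the opening and the grip force at its end, in the units of the state.
- r.read_state(): the state, without advancing time (a new reading comes with each control period).
- r.get_image(name): name is "side" or "top"; returns the picture (384x512x3 uint8, red, green, blue); there is no depth.
- r.get_calibration(name): a dict with "fx", "fy", "cx", "cy" (pixels), "distortion" ([k1, k2, p1, p2, k3] as OpenCV has them; the pictures are not rectified), "extrinsics" (4x4, takes a point from camera to world coordinates). Camera axes: x right, y down, z forward; pixel columns grow to the right and rows downward; lengths in m; the calibration is good to about 2 mm. A picture is of the moment at which its call begins. get_calibration takes no time and is no camera call.
- r.sign_off(): hands the job in; it is judged then, once.
The state is a dict: "time_s": time; "qpos": joint angles; "joint_velocities": joint speeds; "joint_efforts": joint torques, N m; "eef_pos": TCP position; "tool_rot": TCP orientation; "contact_force": force on the tool from outside, world axes, zero at the start; "wrist_torque": the same for the moment, N m; "width": finger opening in m; "gripper_force": force on a finger pad.
Only numpy, scipy, OpenCV 4.12 (cv2) and the standard library are available. Lean on these libraries where they do the work, as an engineer would, in place of code of your own. Each camera call takes 0.05 s, during which the arm holds its last target. There are 200 camera calls.

TASK

Roll the loose steel sample cylinder along the bench by pushing its side with the fingers, up over the bevelled edge of the white V cradle, so that it settles at rest down in the groove; if its straight barrel is not wholly within the cradle's length, nudge it along endwise. Only push it, gently: never pinch it or pick it up. Leave the bottles and the spanner where they are, and finish with the hand clear of everything.

Things in the scene. Friction and masses are not known exactly. Their poses are not given: they have to be found in the camera images.
- cylinder: loose steel gas cylinder, 0.6 kg: round barrel 50 mm thick, straight for 110 mm, domed ends (160 over the domes), a 22 mm plugged neck at each end (201 overall), blue band at one end. Origin: middle of its axis, 25 mm up when on the bench. Long axis = own y; x and z turn as it rolls. Rolls square to its axis, hard to steer; coasts about 1 cm after a push at 0.1 m/s, 8 cm at 0.3 m/s.
- cradle: fixed V cradle of slick white plastic, 137 mm across (x), 160 long (y), 12 high; origin at the middle of its underside, on the bench. A V groove runs along y at x = 0: its bottom 2 mm up, flanks rising at 30 degrees to the 12 mm high edges at x = +-17 mm; then a 6 mm flat, then a 15 degree bevel down to the bench at x = +-68 mm. The cylinder starts on the bench on the -x (robot's) side.
- reagent_bottle: amber reagent jar with black cap, 72 mm in diameter, 145 mm tall, standing beside the cradle; leave it alone. Origin at the centre of its underside.
- wash_bottle: white wash bottle with blue cap and a thin bent spout, 68 mm in diameter, about 200 mm tall; the spout overhangs 66 mm along its x axis, above 155 mm height; standing beside the cradle; leave it alone. Origin at the centre of its underside.
- spanner: double-ended steel spanner, 170 mm long along its y axis, 32 mm wide, 9 mm thick, lying on the bench beyond the cradle; leave it alone. Origin at the centre of its underside.
- seat (a point): the point where the middle of the cylinder's axis lies when it has settled centrally in the groove: above the cradle's middle, 31 mm over the bench; axes as the cradle's. While it crosses the edge the cylinder's axis is 37 mm up.
Mind the look-alikes: they are no part of the job. There is more than one size of the cylinder; the job needs the middle-sized.

How it is judged (in metres and radians):
On the way:
1. the cylinder has rolled at least a fifth of a turn while running on the bench or bevel (angle between cylinder's own z axis and vertical above 1.25 rad and height (world z) of cylinder below 0.04 m and x of cylinder in the frame of cradle below -0.01 m), for 0.05 s.
At the end, for the whole second after the job is handed in: cylinder at rest in the V groove: axis along it within 0.06 rad, within 4 mm of its middle plane, 28 to 33.5 mm above the bench, its middle within 25 mm of the cradle's middle lengthwise; bottles and spanner within 12 mm of their starts (x of cylinder in the frame of cradle between -0.004 and 0.004 m and y of cylinder in the frame of cradle between -0.025 and 0.025 m and z of cylinder in the frame of cradle between 0.028 and 0.0335 m and angle between the y axis of cylinder and the y axis of cradle, either way round below 0.06 rad and linear speed of cylinder below 0.02 m/s and angular speed of cylinder below 0.5 rad/s and distance of each of reagent_bottle, wash_bottle, spanner from where it was at the start of the episode below 0.012 m); the robot touches nothing.
It fails at once if the cylinder is lifted or carried (more than about 9 mm off the bench or the cradle's top edge) (height (world z) of cylinder above 0.046 m or (x of cylinder in the frame of cradle below -0.085 m and height (world z) of cylinder above 0.034 m)).
It fails at once if a bottle or the spanner is pushed away or tipped (distance of any of reagent_bottle, wash_bottle, spanner from where it was at the start of the episode above 0.012 m or angle between any of reagent_bottle, wash_bottle's own z axis and vertical above 0.15 rad).
It fails at once if the cylinder is pinched or struck hard (fingers press on it with over 38 N in all) (contact force between the fingers and cylinder above 38 N).
It also fails if it takes over 51 s, if anything falls off the work surface, if the arm or the gripper's body presses on something with over 40 N, if the wrist force passes 120 N, or if a joint passes its speed limit or range.

## Working session

There is one attempt and no reset: what is moved stays moved. The work goes in short steps, Python scripts to look and compute and a shell command to move; the robot and the scene stay as the last step left them, time stands still between calls to the robot, and variables do not carry over. Pictures are saved under pics/ and viewed, at most 10 in all, crops included, and the job is handed in when it is done.

```bash
mkdir -p pics; ls; python3 - <<'E'
from cell import r
import cv2,numpy as np
for n in("top","side"):
    cv2.imwrite(f"pics/{n}0.png",cv2.cvtColor(r.get_image(n),cv2.COLOR_RGB2BGR))
    c=r.get_calibration(n);print(n,c["fx"],c["fy"],c["cx"],c["cy"],c["distortion"]);print(np.round(c["extrinsics"],3))
s=r.read_state();print(s["time_s"],s["eef_pos"],np.round(s["tool_rot"],3),s["width"])
E
```

```text
pics
top 408.39736306873857 408.39736306873857 255.02708549735004 190.73962994766444 [-0.0101879  0.         0.         0.         0.       ]
[[-0.029 -0.991  0.132  0.422]
 [-0.999  0.027 -0.019  0.049]
 [ 0.016 -0.133 -0.991  1.197]
 [ 0.     0.     0.     1.   ]]
side 370.16535103067366 370.16535103067366 260.69507037940497 191.0464264421573 [-0.11369711  0.          0.          0.          0.        ]
[[ 0.886 -0.317  0.339  0.284]
 [-0.464 -0.596  0.655 -0.503]
 [-0.006 -0.738 -0.675  0.62 ]
 [ 0.     0.     0.     1.   ]]
0.1 [0.20457633 0.48279196 0.2165273 ] [[-0.921  0.39  -0.001]
 [ 0.39   0.921 -0.002]
 [ 0.    -0.002 -1.   ]] 0.08553981425459681
```

View pics/top0.png

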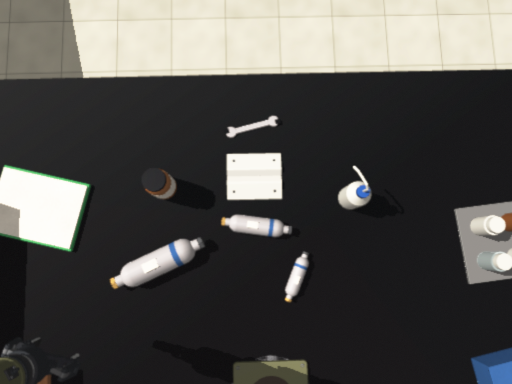

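View pics/side0.png

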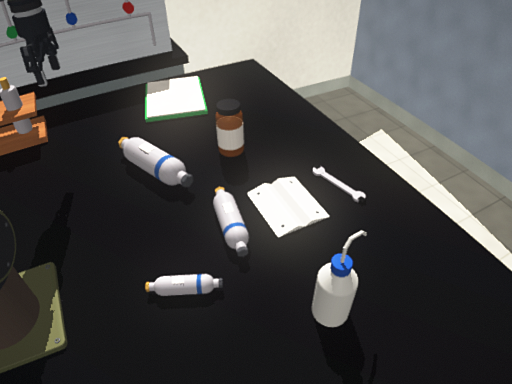

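The top view shows three cylinders: large at (158,262), middle at (257,226) and small at (297,277). The middle one, about 70 px or 0.2 m long, is the target. The cradle is at (254,176), the spanner at (252,127), the jar at (158,183) and the wash bottle at (353,194). Next I'll measure and check the choice in a close crop.

```bash
cat > h.py <<'E'
from cell import r
import cv2,numpy as np
def ray(n,uv,z):
    c=r.get_calibration(n);K=np.array([[c["fx"],0,c["cx"]],[0,c["fy"],c["cy"]],[0,0,1]])
    p=cv2.undistortPoints(np.array(uv,float).reshape(-1,1,2),K,np.array(c["distortion"])).reshape(-1,2)
    E=np.array(c["extrinsics"]);d=np.c_[p,np.ones(len(p))]@E[:3,:3].T;o=E[:3,3]
    return o+d*((z-o[2])/d[:,2])[:,None]
def proj(n,X):
    c=r.get_calibration(n);K=np.array([[c["fx"],0,c["cx"]],[0,c["fy"],c["cy"]],[0,0,1]])
    M=np.linalg.inv(c["extrinsics"]);return cv2.projectPoints(np.array(X,float).reshape(-1,1,3),cv2.Rodrigues(M[:3,:3])[0],M[:3,3],K,np.array(c["distortion"]))[0].reshape(-1,2)
def blobs(img,box,thr=60):
    x0,y0,x1,y1=box;m=np.zeros(img.shape[:2],np.uint8);m[y0:y1,x0:x1]=(img[y0:y1,x0:x1].max(2)>thr)*255
    cs,_=cv2.findContours(m,cv2.RETR_EXTERNAL,cv2.CHAIN_APPROX_NONE);return max(cs,key=cv2.contourArea),m
def cyl(n="top",box=(205,203,300,248),z=.025,img=None):
    img=r.get_image(n) if img is None else img
    c,m=blobs(img,box);f=np.zeros_like(m);cv2.drawContours(f,[c],-1,255,-1)
    v,u=np.nonzero(f);P=ray(n,np.c_[u,v],z)[:,:2]
    ctr,size,a=cv2.minAreaRect((P*1000).astype(np.float32));w=P.mean(0)
    ev,V=np.linalg.eigh(np.cov((P-w).T));ax=V[:,1]*np.sign(V[1,1]);t=(P-w)@ax
    mid=w+ax*(t.max()+t.min())/2
    return mid,np.degrees(np.arctan2(-ax[0],ax[1])),t.max()-t.min(),size
E
python3 - <<'E'
from h import *
img=r.get_image("top")
print("cyl",cyl(img=img))
c,_=blobs(img,(218,148,290,203),90)
ct,sz,a=cv2.minAreaRect(c);b=cv2.boxPoints((ct,sz,a));W=ray("top",b,.004)
print("cradle px",ct,sz,a,"\n",W.round(4),W.mean(0),[np.linalg.norm(W[i]-W[i-1]).round(4) for i in range(4)])
for i in range(4):
  d=W[i]-W[i-1];print(np.degrees(np.arctan2(-d[0],d[1])))
for nm,bx,z in(("sp",(215,105,290,145),.009),("jar",(135,160,185,205),0),("wash",(330,160,380,215),0)):
  c,_=blobs(img,bx);print(nm,ray("top",cv2.boxPoints(cv2.minAreaRect(c)),z)[:,:2].round(3).tolist())
a=cv2.resize(img[140:250,195:315],None,fx=5,fy=5,interpolation=cv2.INTER_CUBIC)
cv2.imwrite("pics/crop.png",cv2.cvtColor(a,cv2.COLOR_RGB2BGR))
E
```

```text
cyl (array([0.47910647, 0.02631146]), np.float64(-9.126439438721727), np.float64(0.20369945358419184), (203.68560791015625, 53.36994552612305))
cradle px (254.0, 176.0) (46.0, 56.0) 90.0 
 [[ 0.6972  0.1087  0.004 ]
 [ 0.6929 -0.0585  0.004 ]
 [ 0.5546 -0.0532  0.004 ]
 [ 0.5592  0.1114  0.004 ]] [0.62598669 0.02710386 0.004     ] [np.float64(0.1381), np.float64(0.1672), np.float64(0.1384), np.float64(0.1647)]
-91.13695137219787
178.52574232120227
87.81242687469808
-1.5783900654396925
sp [[0.776, 0.113], [0.814, -0.047], [0.778, -0.055], [0.74, 0.105]]
jar [[0.595, 0.353], [0.658, 0.3], [0.607, 0.243], [0.546, 0.296]]
wash [[0.542, -0.205], [0.655, -0.271], [0.61, -0.35], [0.498, -0.284]]
```

View pics/crop.png

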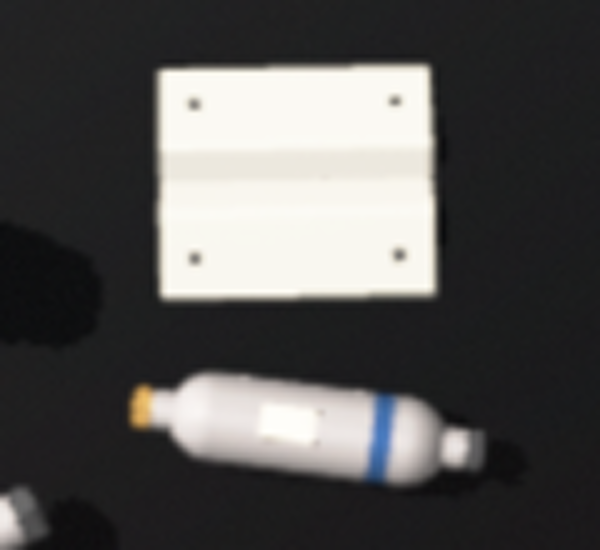

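The crop confirms the choice: the middle cylinder (blue band on the right, length 204 mm and width 53 mm measured) lies in front of the cradle, whose groove runs left to right. The cylinder is at (0.479, 0.026), yawed about 8° from the groove. I'll push with both open fingers spread along the barrel, which lets me steer. First I'll move behind it.

```bash
python3 -m jog '{"dp":[[-41,-36,0],[-83,-73,0],[-124,-109,0],[-166,-146,0],[-207,-182,0],[-248,-218,0],[-290,-255,0],[-331,-291,0],[-373,-328,20],[-373,-328,60],[-373,-328,110],[-373,-328,130]],"turn":[-0.03,-0.06,-0.09,-0.12,-0.15,-0.18,-0.21,-0.242,-0.242,-0.242,-0.242,-0.242],"grip":[-1,-1,-1,-1,-1,-1,-1,-1,-1,-1,-1,-1]}'
python3 - <<'E'
from h import *
i=r.get_image("side")
s=r.read_state();print(s["time_s"],s["eef_pos"],np.round(s["tool_rot"],3).tolist(),s["width"],s["contact_force"])
p=s["eef_pos"];y=s["tool_rot"][:,1] if hasattr(s["tool_rot"],"shape") else np.array(s["tool_rot"])[:,1]
for dz in(0,-.004,-.017):print(dz,[proj("side",p+k*y+[0,0,dz]).round(1).tolist() for k in(-.05,0,.05)])
cv2.imwrite("pics/s1.png",cv2.cvtColor(cv2.resize(i[100:290,120:320],None,fx=3,fy=3,interpolation=cv2.INTER_CUBIC),cv2.COLOR_RGB2BGR))
E
```

```text
time_s: 1.65
eef_pos: [0.4177, 0.0352, 0.0846]
tool_rot: [[-0.987, 0.159, -0.005], [0.159, 0.987, -0.0], [0.005, -0.001, -1.0]]
contact_force: [-0.0, 0.5, -0.0]
width: 0.0853
gripper_force: 0.0
1.7 [0.41679077 0.03529378 0.08330322] [[-0.987, 0.159, -0.007], [0.159, 0.987, -0.001], [0.007, -0.002, -1.0]] 0.08532951151752392 [ 0.13730804  0.34294152 -0.97495969]
0 [[[203.0, 223.9]], [[197.9, 206.9]], [[193.4, 191.4]]]
-0.004 [[[203.2, 225.3]], [[198.2, 208.3]], [[193.6, 192.8]]]
-0.017 [[[204.0, 229.7]], [[198.9, 212.7]], [[194.4, 197.2]]]
```

View pics/s1.png

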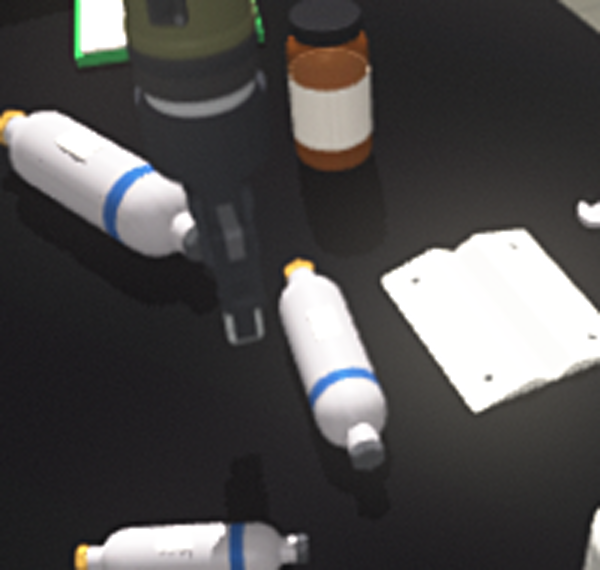

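The side view shows the near finger's tip outline near (202,215), dark on dark. I'll brighten it to see the true tip height.

```bash
python3 - <<'E'
from h import *
i=r.get_image("side")
print(r.read_state()["eef_pos"])
a=i[150:250,160:270].astype(float);a=255*(np.clip(a/110,0,1)**.45)
cv2.imwrite("pics/s2.png",cv2.cvtColor(cv2.resize(a.astype(np.uint8),None,fx=6,fy=6,interpolation=cv2.INTER_CUBIC)[:600],cv2.COLOR_RGB2BGR))
E
```

```text
[0.41751852 0.03546333 0.08497504]
```

View pics/s2.png

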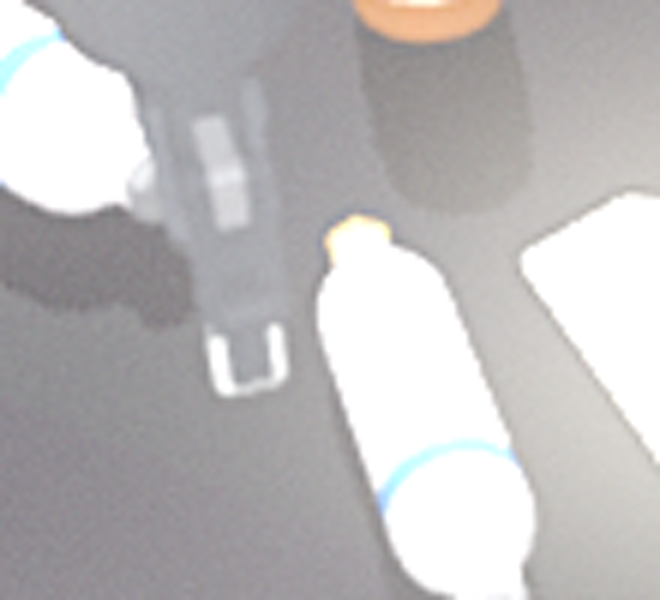

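```bash
python3 -m jog '{"dp":[[0,0,12],[0,0,25],[0,0,37],[0,0,50],[0,0,50],[0,0,50]],"turn":[0,0,0,0,0,0],"grip":[-1,-1,-1,-1,-1,-1]}'
python3 - <<'E'
from h import *
i=r.get_image("side");s=r.read_state();p=s["eef_pos"];y=np.array(s["tool_rot"])[:,1];x=np.array(s["tool_rot"])[:,0]
print(p,"cyl side ends",proj("side",[[.479+.16*.1,.0263+.099,.025],[.479-.016,.0263-.099,.025]]).round(1).tolist())
for dz in(.02,.01,0,-.01,-.02):print(dz,proj("side",[p-.0425*y+[0,0,dz],p-.057*y+[0,0,dz],p+.057*y+[0,0,dz]]).round(1).tolist())
print(cyl())
a=i[150:250,160:270].astype(float);a=255*(np.clip(a/110,0,1)**.45)
cv2.imwrite("pics/s3.png",cv2.cvtColor(cv2.resize(a.astype(np.uint8),None,fx=6,fy=6,interpolation=cv2.INTER_CUBIC)[:600],cv2.COLOR_RGB2BGR))
E
```

```text
time_s: 2.5
eef_pos: [0.4204, 0.0359, 0.0373]
tool_rot: [[-0.987, 0.158, -0.0], [0.158, 0.987, -0.0], [0.0, -0.0, -1.0]]
contact_force: [-0.1, 0.8, -0.2]
width: 0.0852
gripper_force: 0.0
[0.42064595 0.0358998  0.03754031] cyl side ends [[218.3, 189.9], [241.9, 253.2]]
0.02 [[205.3, 229.1], [206.9, 234.2], [195.8, 197.2]]
0.01 [[205.9, 232.3], [207.4, 237.5], [196.3, 200.5]]
0 [[206.4, 235.5], [207.9, 240.7], [196.9, 203.7]]
-0.01 [[206.9, 238.7], [208.4, 243.8], [197.4, 206.8]]
-0.02 [[207.4, 241.7], [208.9, 246.9], [198.0, 209.9]]
(array([0.46107818, 0.02845751]), np.float64(-7.001730200876644), np.float64(0.20316232813152146), (200.76077270507812, 93.96766662597656))
```

View pics/s3.png

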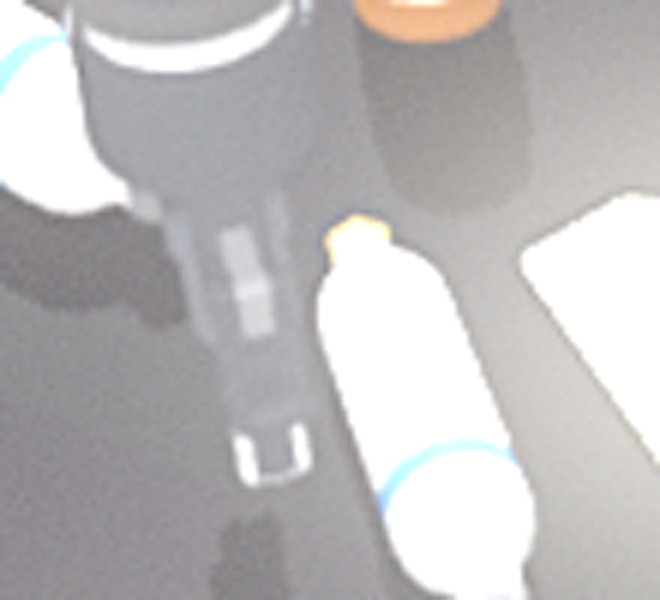

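The tip is at (205,231). Allowing for the side camera's bias of about -2.5 px, seen on the cylinder's cap, the open tips sit at about TCP height or a little below. The shadow gap shows they are still well clear of the bench. I'll lower to TCP 0.020 and look again.

```bash
python3 -m jog '{"dp":[[0,0,6],[0,0,12],[0,0,17],[0,0,17],[0,0,17]],"turn":[0,0,0,0,0],"grip":[-1,-1,-1,-1,-1]}'
python3 - <<'E'
from h import *
i=r.get_image("side");s=r.read_state();p=s["eef_pos"];y=np.array(s["tool_rot"])[:,1]
print(p)
for z in(0,.01,.02,.03,.04):print(z,proj("side",[[*(p-.0425*y)[:2],z],[*(p-.052*y)[:2],z]]).round(1).tolist())
a=i[150:260,160:270].astype(float);a=255*(np.clip(a/110,0,1)**.45)
cv2.imwrite("pics/s4.png",cv2.cvtColor(cv2.resize(a.astype(np.uint8),None,fx=5.4,fy=5.4,interpolation=cv2.INTER_CUBIC)[:600],cv2.COLOR_RGB2BGR))
E
```

```text
time_s: 3.22
eef_pos: [0.4203, 0.0359, 0.0203]
tool_rot: [[-0.987, 0.158, -0.0], [0.158, 0.987, -0.0], [0.0, -0.0, -1.0]]
contact_force: [-0.1, -0.5, 0.2]
width: 0.0854
gripper_force: 0.0
[0.42043038 0.03586288 0.02034946]
0 [[208.2, 247.1], [209.2, 250.4]]
0.01 [[207.7, 244.1], [208.7, 247.4]]
0.02 [[207.2, 241.0], [208.2, 244.4]]
0.03 [[206.7, 237.9], [207.7, 241.3]]
0.04 [[206.2, 234.8], [207.2, 238.1]]
```

View pics/s4.png

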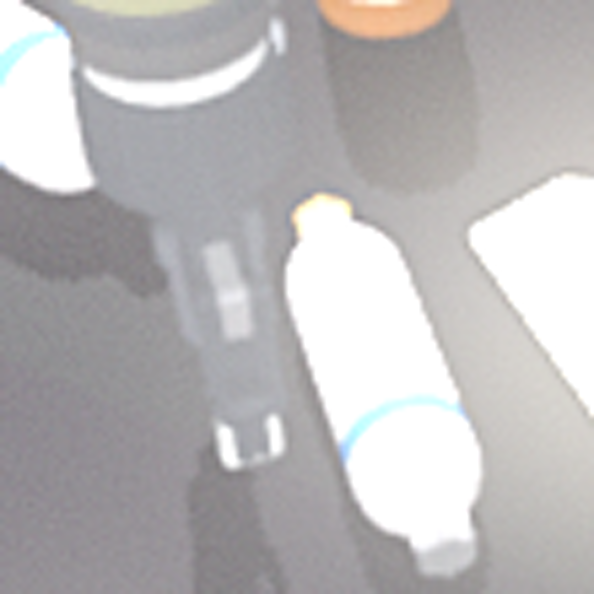

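The tip is at (206,237), about 20 mm or so above the bench and beside the barrel, which is the right height for a side push. I'll start the slow two-finger push, lowering 10 mm and turning toward the groove direction as it goes.

```bash
python3 -m jog '{"dp":[[-5,0,5],[-12,0,10],[-18,0,10],[-23,0,10],[-29,0,10],[-35,0,10],[-41,0,10],[-47,1,10],[-53,2,10],[-59,3,10],[-65,4,10],[-70,5,10]],"turn":[0,0,0,0,0,0,-0.02,-0.04,-0.06,-0.08,-0.10,-0.12],"grip":[-1,-1,-1,-1,-1,-1,-1,-1,-1,-1,-1,-1]}'
python3 - <<'E'
from h import *
i=r.get_image("top")
print(r.read_state()["eef_pos"])
cv2.imwrite("pics/t5.png",cv2.cvtColor(cv2.resize(i[130:250,185:325],None,fx=5,fy=5,interpolation=cv2.INTER_CUBIC),cv2.COLOR_RGB2BGR))
E
```

```text
time_s: 4.78
eef_pos: [0.4889, 0.0292, 0.011]
tool_rot: [[-0.999, 0.039, -0.002], [0.039, 0.999, -0.001], [0.002, -0.001, -1.0]]
contact_force: [-5.8, -0.5, 10.6]
width: 0.0855
gripper_force: 5.4
[0.49021451 0.02935405 0.0110241 ]
```

View pics/t5.png

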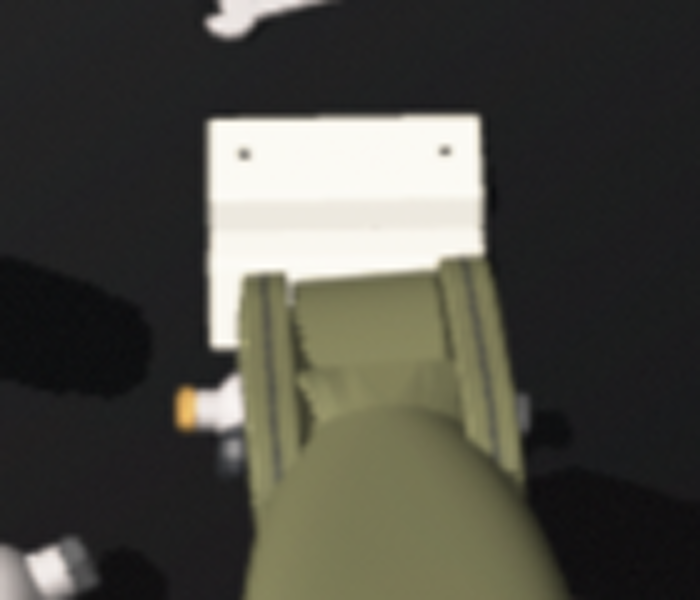

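The top view shows the cylinder still ahead of the fingers. Its yellow cap is at (222,212) and its grey plug at (290,213), so it is now nearly parallel to the groove. There is an upward force of about 10 N, perhaps a fingertip brushing the bench, so I'll lift 4 mm and re-measure.

```bash
python3 -m jog '{"dp":[[0,0,-4],[0,0,-5]],"turn":[0,0],"grip":[-1,-1]}'
cat >> h.py <<'E'
def ends(z=.025,box=(205,120,330,235),side=False):
    i=r.get_image("top").astype(int);R,G,B=i[...,0],i[...,1],i[...,2]
    m=np.zeros(R.shape,bool);m[box[1]:box[3],box[0]:box[2]]=True
    v,u=np.nonzero(m&(R>120)&(R-B>50)); return ray("top",[[u.mean(),v.mean()]],z)[0],len(u),(u.mean(),v.mean())
E
python3 - <<'E'
from h import *
Y,n,px=ends();print("yellow",Y,n,px)
G=ray("top",[[289.6,212.6]],.025)[0];d=Y-G;print("grey",G,"mid",(Y+G)/2,np.linalg.norm(d),np.degrees(np.arctan2(-d[0],d[1])))
L,R=ray("top",[[185+208/5,130+119/5],[185+480/5,130+115/5]],.0)
d=L-R;print("cradle far edge",L,R,np.degrees(np.arctan2(-d[0],d[1])))
s=r.read_state();print(s["eef_pos"],s["contact_force"])
E
```

```text
time_s: 5.08
eef_pos: [0.4907, 0.0297, 0.0156]
tool_rot: [[-0.999, 0.039, 0.001], [0.039, 0.999, 0.0], [-0.001, 0.0, -1.0]]
contact_force: [0.3, -0.4, 0.7]
width: 0.0853
gripper_force: 0.0
yellow [0.52632015 0.12353236 0.025     ] 31 (np.float64(221.61290322580646), np.float64(209.6451612903226))
grey [ 0.51231888 -0.07181155  0.025     ] mid [0.51931952 0.0258604  0.025     ] 0.1958450350633674 -4.099662177794116
cradle far edge [0.69564005 0.1071362  0.        ] [ 0.69389184 -0.05584127  0.        ] -0.6145700583725521
[0.49061174 0.02974112 0.01561923] [0.23102454 0.5756013  0.45438515]
```

The force has dropped to zero, so the tips had brushed the bench at TCP 0.011, which puts them about 10 mm below the TCP. The cylinder is within about 3° of the groove and centred lengthwise. I'll push on up the bevel, rising to TCP 0.025.

```bash
python3 -m jog '{"dp":[[-5,0,0],[-11,0,0],[-17,0,-1],[-22,0,-2],[-27,0,-4],[-32,1,-6],[-37,1,-8],[-42,1,-9],[-47,1,-9],[-52,1,-9],[-57,1,-9],[-62,1,-9]],"turn":[-0.005,-0.01,-0.015,-0.02,-0.025,-0.025,-0.025,-0.025,-0.025,-0.025,-0.025,-0.025],"grip":[-1,-1,-1,-1,-1,-1,-1,-1,-1,-1,-1,-1]}'
python3 - <<'E'
from h import *
Y,n,px=ends(.032);print("yellow",Y,n,px)
i=r.get_image("top")
cv2.imwrite("pics/t6.png",cv2.cvtColor(cv2.resize(i[130:250,185:325],None,fx=5,fy=5,interpolation=cv2.INTER_CUBIC),cv2.COLOR_RGB2BGR))
E
```

```text
time_s: 6.62
eef_pos: [0.5525, 0.0283, 0.0242]
tool_rot: [[-1.0, 0.014, -0.0], [0.014, 1.0, 0.0], [0.0, 0.0, -1.0]]
contact_force: [-0.3, -0.4, -0.8]
width: 0.0853
gripper_force: 0.0
yellow [0.5405512 0.1224671 0.032    ] 30 (np.float64(221.73333333333332), np.float64(204.46666666666667))
```

View pics/t6.png

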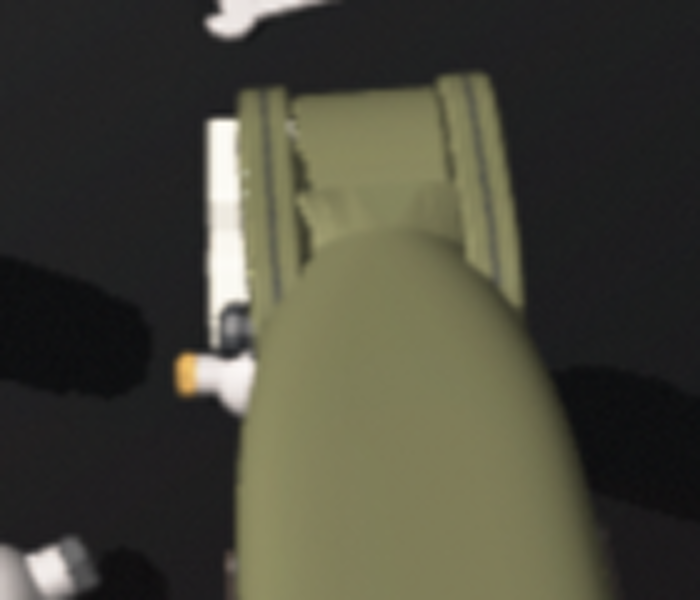

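The yellow cap is at (222,205), so x is about 0.54, behind the TCP at 0.5525. The fingers rode over the barrel and the cylinder slipped back onto the bench. The open tips must sit higher than I inferred, and the 10 N came from riding on the barrel. I'll lift, back off and look again.

```bash
python3 -m jog '{"dp":[[0,0,-20],[0,0,-45],[0,0,-70],[40,0,-70],[80,0,-70],[120,0,-70],[160,0,-70],[160,0,-70],[160,0,-70]],"turn":[0,0,0,0,0,0,0,0,0],"grip":[-1,-1,-1,-1,-1,-1,-1,-1,-1]}'
python3 - <<'E'
from h import *
i=r.get_image("top")
Y,n,px=ends(.025);print("yellow",Y,n,px,r.read_state()["eef_pos"])
a=cv2.resize(i[130:280,185:345],None,fx=2.5,fy=2.5,interpolation=cv2.INTER_CUBIC)
j=r.get_image("side");f=255*(np.clip(j[120:280,140:300]/150.,0,1)**.6);b=cv2.resize(f.astype(np.uint8),(400,400))
cv2.imwrite("pics/t7.png",cv2.cvtColor(np.hstack([cv2.resize(a,(400,375)),b[:375]]),cv2.COLOR_RGB2BGR))
E
```

```text
time_s: 7.85
eef_pos: [0.3932, 0.0306, 0.0948]
tool_rot: [[-1.0, 0.014, 0.002], [0.014, 1.0, 0.0], [-0.002, 0.0, -1.0]]
contact_force: [0.2, 0.4, 0.0]
width: 0.0856
gripper_force: 0.0
yellow [0.54126444 0.12290878 0.025     ] 30 (np.float64(221.73333333333332), np.float64(204.46666666666667)) [0.39388278 0.03059792 0.09467449]
```

View pics/t7.png

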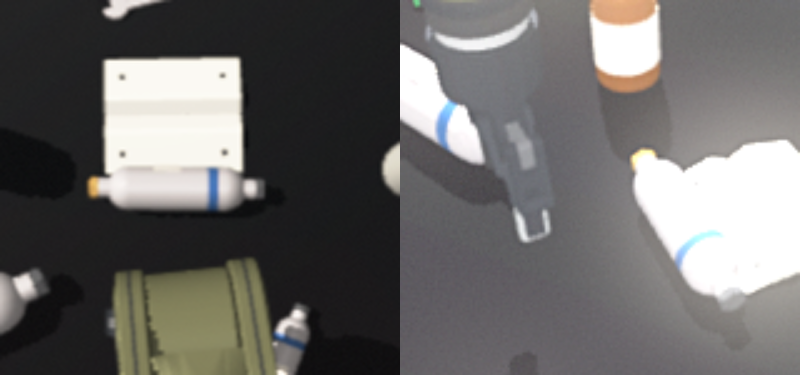

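The left panel shows the cylinder parallel to the groove at the foot of the bevel, with its yellow cap at (222,204) and its centre near x = 0.54. The right panel shows open fingertips hanging well above the bench. I've used all my pictures, so from here I'll go by numbers. I'll find the open tip height by touching the bench gently here.

```bash
python3 -m jog '{"dp":[[0,0,25],[0,0,50],[0,0,75],[0,0,80],[0,0,82],[0,0,83],[0,0,83]],"turn":[0,0,0,0,0,0,0],"grip":[-1,-1,-1,-1,-1,-1,-1]}' | grep -E 'eef|contact'
python3 -m jog '{"dp":[[0,0,2],[0,0,4],[0,0,4]],"turn":[0,0,0],"grip":[-1,-1,-1]}' | grep -E 'eef|contact'
python3 - <<'E'
from h import *
i=r.get_image("top")
x0=[a for a in cyl(box=(205,199,300,222),img=i)];print(x0)
m=(i[198:222,230:280].max(2)>60);print(ends())
print(i[190:225:1,255].max(1).tolist())
E
```

```text
eef_pos: [0.393, 0.0306, 0.0119]
contact_force: [0.5, -0.6, -1.2]
eef_pos: [0.392, 0.0305, 0.0072]
contact_force: [-0.1, -0.1, 0.0]
[array([0.53513217, 0.02718148]), np.float64(-2.048380448729623), np.float64(0.202100283885495), (202.08316040039062, 43.422733306884766)]
(array([0.54126444, 0.12290878, 0.025     ]), 30, (np.float64(221.73333333333332), np.float64(204.46666666666667)))
[249, 249, 249, 249, 249, 247, 238, 234, 231, 226, 229, 231, 232, 234, 236, 235, 229, 221, 212, 200, 185, 166, 140, 98, 48, 18, 18, 26, 29, 29, 29, 30, 30, 29, 29]
```

```bash
for k in 1 2 3; do :; done
python3 -m jog '{"dp":[[0,0,2],[0,0,4],[0,0,4]],"turn":[0,0,0],"grip":[-1,-1,-1]}' | grep -E 'eef|contact'
python3 - <<'E'
from h import *
i=r.get_image("side").astype(int);s=r.read_state();p=s["eef_pos"];print(p,s["contact_force"])
y=np.array(s["tool_rot"])[:,1]
u,v=proj("side",p-.0425*y)[0];u=int(round(u));print(u,v)
for c in range(u-10,u+11,4):print(c,i[int(v)-20:int(v)+12,c].max(1).tolist(),int(v)-20)
for z in(0,.01,.02,.03):print(z,proj("side",[[*(p-.0425*y)[:2],z]]).round(1).tolist())
E
```

```text
eef_pos: [0.392, 0.0305, 0.0031]
contact_force: [-0.5, 0.1, -1.2]
[0.39207548 0.03051596 0.00317386] [-0.23037926 -0.12769076  0.2242678 ]
199 251.8544069353356
189 [34, 28, 23, 24, 21, 20, 17, 19, 21, 19, 20, 20, 20, 21, 21, 22, 21, 22, 23, 21, 20, 24, 21, 21, 22, 23, 23, 23, 22, 23, 22, 24] 231
193 [42, 41, 41, 40, 40, 38, 44, 43, 65, 109, 134, 137, 116, 105, 92, 61, 41, 26, 24, 24, 22, 23, 22, 23, 20, 22, 32, 34, 33, 34, 29, 22] 231
197 [40, 39, 38, 38, 40, 43, 44, 43, 43, 37, 39, 37, 37, 35, 37, 39, 43, 34, 31, 31, 32, 33, 32, 25, 24, 21, 22, 21, 22, 24, 23, 21] 231
201 [42, 38, 41, 42, 45, 44, 41, 41, 44, 42, 39, 39, 39, 42, 57, 45, 33, 32, 31, 33, 32, 32, 32, 32, 33, 32, 31, 33, 33, 33, 32, 33] 231
205 [38, 38, 44, 44, 43, 43, 39, 30, 32, 29, 32, 32, 32, 32, 31, 33, 31, 32, 32, 32, 32, 30, 32, 32, 34, 33, 30, 33, 33, 33, 33, 30] 231
209 [33, 34, 34, 34, 33, 33, 34, 33, 34, 32, 34, 32, 35, 33, 33, 32, 32, 32, 33, 33, 31, 30, 33, 33, 32, 33, 34, 30, 33, 34, 31, 33] 231
0 [[199.5, 252.8]]
0.01 [[198.9, 249.8]]
0.02 [[198.3, 246.8]]
0.03 [[197.7, 243.7]]
```

There's no contact even at TCP 0.003. The tip edge near (198,248) puts the open tips 10–17 mm above the TCP. So I'll push with the TCP low, about 0.004 (tips about 15 mm up), which still clears the bevel where the fingers go.

```bash
python3 -m jog '{"dp":[[-12,0,0],[-25,0,0],[-38,0,0],[-51,0,0],[-64,0,0],[-77,0,0],[-90,0,0],[-100,0,0],[-106,0,0],[-111,0,0],[-116,0,0],[-121,0,0]],"turn":[0,0,0,0,0,0,0,0,0,0,0,0],"grip":[-1,-1,-1,-1,-1,-1,-1,-1,-1,-1,-1,-1]}' | grep -E 'time|eef|contact'
python3 - <<'E'
from h import *
print(ends(.028))
E
```

```text
time_s: 11.28
eef_pos: [0.5132, 0.0288, 0.0033]
contact_force: [0.3, 0.5, -0.5]
(array([0.55067741, 0.12234756, 0.028     ]), 30, (np.float64(221.8), np.float64(201.1)))
```

Contact is as expected: axis at 0.549, TCP at 0.513. I'll continue up the bevel.

```bash
python3 -m jog '{"dp":[[-5,0,0],[-10,0,0],[-15,0,0],[-20,0,0],[-25,0,0],[-30,0,0],[-35,0,-1],[-40,0,-2],[-44,0,-2],[-48,0,-3],[-48,0,-3]],"turn":[0,0,0,0,0,0,0,0,0,0,0],"grip":[-1,-1,-1,-1,-1,-1,-1,-1,-1,-1,-1]}' | grep -E 'time|eef|contact|gripper'
python3 - <<'E'
from h import *
print(ends(.036))
E
```

```text
time_s: 12.7
eef_pos: [0.5621, 0.0282, 0.0064]
contact_force: [-1.6, -0.6, 0.6]
gripper_force: 1.3
(array([0.59808946, 0.12146442, 0.036     ]), 29, (np.float64(221.6206896551724), np.float64(184.3793103448276)))
```

```bash
python3 -m jog '{"dp":[[-3,0,0],[-6,0,0],[-9,0,-1],[-12,0,-1],[-14,0,-1],[-16,0,-1],[-16,0,-1],[-16,0,-1]],"turn":[0,0,0,0,0,0,0,0],"grip":[-1,-1,-1,-1,-1,-1,-1,-1]}' | grep -E 'time|eef|contact|gripper'
python3 - <<'E'
from h import *
print(ends(.033))
E
```

```text
time_s: 13.75
eef_pos: [0.5771, 0.028, 0.0073]
contact_force: [-0.3, -0.4, 1.2]
gripper_force: 0.0
(array([0.62773213, 0.12132256, 0.033     ]), 31, (np.float64(221.5483870967742), np.float64(174.38709677419354)))
```

The cylinder dropped in, with the cap at x = 0.628. I'll back straight off, then rise and verify.

```bash
python3 -m jog '{"dp":[[10,0,0],[30,0,-5],[60,0,-15],[110,0,-50],[160,0,-100],[200,0,-140],[230,0,-150],[230,0,-150],[230,0,-150],[230,0,-150],[230,0,-150],[230,0,-150]],"turn":[0,0,0,0,0,0,0,0,0,0,0,0],"grip":[-1,-1,-1,-1,-1,-1,-1,-1,-1,-1,-1,-1]}' | grep -E 'time|eef|contact|gripper'
python3 - <<'E'
from h import *
i=r.get_image("top");a=i.astype(int)
Y=ends(.031);print("yellow",Y)
# blue band and rightmost neck
m=np.zeros(a.shape[:2],bool);m[150:205,215:300]=True
v,u=np.nonzero(m&(a[...,2]-a[...,0]>60));B=ray("top",[[u.mean(),v.mean()]],.045)[0];print("band",B,len(u),u.mean(),v.mean())
d=Y[0]-B;print("angle",np.degrees(np.arctan2(-d[0],d[1])))
row=a[int(round(Y[2][1])),210:300].max(1);on=np.nonzero(row>60)[0]+210
e=ray("top",[[on[0]-.5,Y[2][1]],[on[-1]+.5,Y[2][1]]],.031);print("ends",e,"mid y",e[:,1].mean())
# cradle ends measured on bottom/top rows
for vv in(158,163,192,196):
  o=np.nonzero(a[vv,215:300].max(1)>120)[0]+215;w=ray("top",[[o[0]-.5,vv],[o[-1]+.5,vv]],.005);print("cradle",vv,w[:,1],w[:,1].mean())
for nm,bx,z in(("sp",(215,105,290,145),.009),("jar",(135,160,185,205),0),("wash",(330,160,380,215),0)):
  c,_=blobs(i,bx);print(nm,ray("top",cv2.boxPoints(cv2.minAreaRect(c)),z)[:,:2].round(3).tolist())
E
```

```text
time_s: 15.3
eef_pos: [0.3474, 0.0311, 0.1569]
contact_force: [-0.6, 0.1, -0.6]
gripper_force: 0.0
yellow (array([0.62808584, 0.1214469 , 0.031     ]), 31, (np.float64(221.5483870967742), np.float64(174.38709677419354)))
band [ 0.62716761 -0.01622466  0.045     ] 50 269.32 172.6
angle -0.38214080206215795
ends [[ 0.62832064  0.13025506  0.031     ]
 [ 0.6228522  -0.07541183  0.031     ]] mid y 0.02742161467203527
cradle 158 [ 0.11041649 -0.05333425] 0.02854112195125382
cradle 163 [ 0.11071376 -0.05574058] 0.027486589643898773
cradle 192 [ 0.1094858  -0.05243213] 0.028526837062188434
cradle 196 [ 0.10972365 -0.05198138] 0.02887113131007197
sp [[0.776, 0.114], [0.814, -0.047], [0.778, -0.055], [0.74, 0.106]]
jar [[0.595, 0.353], [0.658, 0.3], [0.607, 0.243], [0.545, 0.296]]
wash [[0.543, -0.204], [0.655, -0.271], [0.608, -0.35], [0.497, -0.282]]
```

The cylinder is seated: same pixel before and after the retreat, lengthwise offset about 1 mm and aligned. The bottles and spanner haven't moved and the hand is clear.

```bash
python3 -c "
from cell import r
print(r.sign_off())"
```

```text
the job is handed in; nothing more can be done
None
```

I rolled the middle-sized cylinder up over the bevel into the V groove, where it measured at rest, centred lengthwise to about 1 mm and aligned within about 1°, with the bottles and spanner unmoved and the hand clear; the first push rode over the barrel and the second seated it, and I handed the job in at about 15 s (no verdict was returned).

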